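# Slide the jam jars into the crate's pockets

### The job

Put the two clear jam jars away in the two empty pockets of the green crate, one jar after the other: slide each along the folded-out flap until it drops over the edge, and press it down where it catches, so that it ends standing upright on the cork at the bottom of its own pocket. It is glass, so push gently and never press or knock a jar hard; leave the amber jar in its pocket, the blue funnel and the wooden scraper where they are.

Things in the scene. Friction and masses are not known exactly. Their poses are not given: they have to be found in the camera images.
- crate: fixed green crate on a 30 mm concrete ledge. Origin: middle of its underside; x from the folded-out flap into the pockets, y along the pocket row. Deck (flap and wall tops, flush) 60 mm above the origin. Three pockets 106 x 106 mm, centred at x = +73, y = -118, 0, +118 mm, 12 mm walls; plastic floor 20 mm above the origin.
- crate_edge (a point): middle of the long straight edge where the flap ends and the pockets begin, at deck height (crate x = +20 mm, y = 0). The flap runs 212 mm back from here and 183 mm to either side.
- pad_a: round cork pad, 98 mm across and 4 mm thick, fixed on the floor in the middle of one empty pocket (which one varies). Origin at the centre of its underside, 20 mm above the crate's underside; its top, on which a jar stands, is 36 mm below the deck.
- pad_b: the same kind of cork pad in the other empty pocket.
- jar_a: empty clear glass jam jar with a flat grey steel screw lid, standing on the crate's flap at the start; 96 mm across (wider than the gripper opens), 66 mm high over the lid, about 0.35 kg, solid to the touch. Origin at the centre of its underside, z up through the lid.
- jar_b: the other clear jar, the same in every way: empty clear glass jam jar with a flat grey steel screw lid, standing on the crate's flap at the start; 96 mm across (wider than the gripper opens), 66 mm high over the lid, about 0.35 kg, solid to the touch. Origin at the centre of its underside, z up through the lid.
- amber: amber glass jar with a steel lid, 90 mm across, 85 mm high, standing in the third pocket straight on the plastic floor (its lid is 45 mm above the deck). Origin at the centre of its underside. Stays there.
- funnel: blue plastic funnel, standing mouth down on the ledge, 100 mm across, 95 mm high. Origin at the centre of its mouth on the ledge. A bystander.
- scraper: small wooden scraper lying on the ledge, 160 mm long, 50 mm wide at the blade, 14 mm thick. Origin on its underside near the middle, x towards the blade. A bystander.
There are look-alikes about, which are no part of the job. What is shaped like the jar_a but yellow is not meant. Leave any yellow look-alike of the jar_b alone.

How it is judged:
By the outcome, as a careful person would: the job done as asked, in the order asked, and still so for the second after the job is handed in, with the robot touching nothing.
It also fails if it takes over 72 s, if anything falls off the work surface, if the arm or the gripper's body presses on something with over 40 N, if the wrist force passes 120 N, or if a joint passes its speed limit or range.

### The arm

A 6-joint arm with a two-finger parallel gripper is mounted at the origin on the work surface. World frame = base frame: x ahead of the robot, y to its left, z up, the work surface at z = 0. Lengths are in m, angles in rad, forces in N, time in s.
With the tool pointing down it reaches from about 0.275 to 0.875 m from the base axis. Payload 12.5 kg.
Tool frame: the origin (TCP) lies at the very end of the fingers, on their centre line; the grasp point (between the pads) lies 19 mm behind it; z points along the fingers, y is the line along which they close (so a half turn about z gives the same grasp; the last joint's range is limited). The gripper opens to 85 mm and grips with 20 to 120 N. Pads are 22 mm wide; open, the fingers measure 114 mm over their backs; the gripper's body (76 mm by 85 mm) begins 54 mm behind the grasp point. The pads swing forward as they close: fully open they stand 13 mm farther back than shut.
Start: joints at [1.027, 0.351, 1.652, -0, 1.139, -0.085], TCP at [0.244, 0.493, 0.231] pointing down, gripper open.
Joint ranges: [-2.75, 2.75], [-0.79, 2.1], [0.01, 2.65], [-1.57, 4.71], [0.07, 3.14], [-2.87, 2.87]. Speed limits (rad/s): [2.22, 2.22, 2.79, 3.14, 3.14, 3.14].

### API

Orientations are given as a 3x3 rotation matrix whose columns are the frame's x, y, z axes.
In Python, from bench import manip gives the robot as it stands. Calls block until the motion is done:
- manip.move_ptp(position, orientation): joint-space move of the TCP to a pose.
- manip.move_l(position, attitude=None, max_speed=0.15): straight line of the TCP; attitude=None keeps the orientation; max_speed is the mean speed in m/s.
- manip.move_j(angles): joint-space move.
- manip.set_gripper(opening, effort=None): opening from 0.0 (shut) to 1.0 (fully open); effort is the grip in N (None keeps the last); returns when the fingers have stopped.
- manip.dwell(seconds).
- manip.inverse_kinematics(position, orientation): joint angles nearest the present ones, or None.
- manip.grab_frame(name): name is "scene" or "top" or "wrist"; returns (picture, depth): 400x640x3 uint8, red, green, blue; 400x640 float32, m along the optical axis (not along the pixel's ray), 0 where there is no reading.
- manip.get_calibration(name): a dict with "camera_matrix" (3x3 intrinsics, pixels), "R" (3x3) and "t" (3): a world point X has camera coordinates R X + t. Camera axes: x right, y down, z forward; pixel columns grow to the right and rows downward; lengths in m; the calibration is good to about 2 mm. A picture is of the moment at which its call begins: read the wrist's pose just before it. get_calibration takes no time and is no camera call; for the wrist camera it gives the pose at the moment of the call.
A pose or a line that the arm cannot do raises manip.Unreachable and nothing moves.
- manip.sign_off(): hands the job in; it is judged then, once.
Trained networks look in the newest picture that a camera, given by its name, has taken for a name from the list of things; names that differ only in an ending like _2 or _b are one class to them, and where a whole thing is asked for, a point or a joint stands for the part that bears it (a point fixed in the world has none). Each returns a list of dicts, best first, with "confidence" (0 to 1); they miss things now and then, are a little off and sometimes report something else, mostly with a low value. They report only what shows in the picture. A call takes as long as a camera call. They do not tell look-alikes from the thing itself.
- manip.look_for(camera, name): "at" ([x, y, z] in m, in world coordinates, good to about 4 mm: the middle of the surface that is visible of it).
Readings, each from a call of its own:
- manip.current_time(): time.
- manip.current_qpos(): joint angles.
- manip.current_joint_vel(): joint speeds.
- manip.current_joint_torque(): joint torques, N m.
- manip.current_ee_pos(): TCP position.
- manip.current_tcp_rot(): TCP orientation.
- manip.current_force(): force on the tool from outside, world axes, zero at the start.
- manip.current_ft_torque(): the same for the moment, N m.
- manip.current_grip_width(): opening from 0.0 (shut) to 1.0 (fully open).
- manip.current_grip_force(): force on a finger pad.
Only numpy, scipy, OpenCV 4.12 (cv2) and the standard library are available. Lean on these libraries where they do the work, as an engineer would, in place of code of your own. Each camera call takes 0.05 s, during which the arm holds its last target. There are 200 camera calls.

## Working session

There is one attempt and no reset: what is moved stays moved. The work goes in short steps, each a Python script; the robot and the scene stay as the last script left them, time stands still between calls to the robot, and variables do not carry over. Pictures are saved under pics/ and viewed, at most 10 in all, crops included, and the job is handed in when it is done.

```bash
mkdir -p pics; ls; cat > h.py <<'E'
import numpy as np, cv2
from bench import manip as m
def look(cam,names):
    for n in names:
        for d in m.look_for(cam,n)[:5]:
            c=m.get_calibration(cam); p=c["R"]@np.array(d["at"])+c["t"]; q=c["camera_matrix"]@p
            print(cam,n,np.round(d["at"],4),"%.2f"%d["confidence"],np.round(q[:2]/q[2]).astype(int))
def grab(cam,fn=None):
    im,dp=m.grab_frame(cam)
    if fn: cv2.imwrite("pics/"+fn,im[:,:,::-1])
    return im,dp
def cloud(cam,dp,c=None):
    c=c or m.get_calibration(cam);K=c["camera_matrix"]
    v,u=np.mgrid[:400,:640]
    P=np.stack([(u-K[0,2])/K[0,0]*dp,(v-K[1,2])/K[1,1]*dp,dp],-1)
    return (P-c["t"])@c["R"]
E
python3 - <<'E'
from h import *
for c in("scene","top"):
    grab(c,c+"0.png"); look(c,["jar_a","pad_a","crate","crate_edge","amber","funnel","scraper"])
print(m.current_time())
a=cv2.imread("pics/scene0.png");b=cv2.imread("pics/top0.png")
E
```

```text
pics
scene jar_a [ 0.2533 -0.4518  0.0613] 0.90 [164 224]
scene jar_a [0.2317 0.2812 0.0623] 0.80 [359 121]
scene jar_a [ 0.2244 -0.3322  0.0661] 0.72 [198 198]
scene jar_a [0.4878 0.073  0.1534] 0.61 [360 179]
scene jar_a [ 0.5296 -0.1449  0.1558] 0.59 [305 226]
scene pad_a [ 0.6539 -0.0232  0.055 ] 0.92 [366 255]
scene pad_a [ 0.6603 -0.1397  0.0547] 0.68 [334 279]
scene crate [ 0.5746 -0.0479  0.0888] 0.92 [343 232]
scene crate [0.4874 0.0734 0.1529] 0.26 [360 179]
scene crate_edge [ 0.5737 -0.046   0.0928] 0.57 [343 231]
scene crate_edge [ 0.5151 -0.4008  0.0351] 0.35 [222 291]
scene amber [0.6607 0.0812 0.1348] 0.91 [402 224]
scene amber [ 0.6587 -0.1416  0.0545] 0.39 [333 279]
scene funnel [0.4966 0.3469 0.0562] 0.61 [424 162]
scene funnel [ 0.5166 -0.399   0.0323] 0.40 [223 291]
scene scraper [ 0.5168 -0.404   0.0354] 0.94 [221 292]
scene scraper [0.4984 0.3461 0.0559] 0.72 [424 162]
top jar_a [0.4735 0.0828 0.1581] 0.87 [284 191]
top jar_a [ 0.5047 -0.1275  0.1609] 0.87 [348 183]
top jar_a [ 0.2066 -0.3231  0.0728] 0.85 [404 277]
top jar_a [ 0.2341 -0.44    0.0656] 0.75 [438 269]
top jar_a [0.2222 0.294  0.0657] 0.70 [221 268]
top pad_a [ 0.6545 -0.0203  0.0494] 0.69 [316 149]
top pad_a [ 0.6603 -0.1421  0.0567] 0.62 [350 147]
top crate [ 0.5303 -0.024   0.0873] 0.68 [317 180]
top crate [ 0.6568 -0.0212  0.0501] 0.47 [317 148]
top amber [0.641  0.0965 0.1352] 0.89 [282 144]
top funnel [0.4813 0.3571 0.0553] 0.84 [208 193]
0.8
```

View pics/scene0.png

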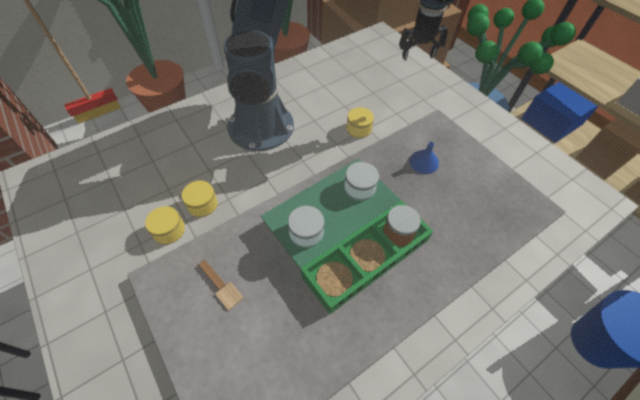

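View pics/top0.png

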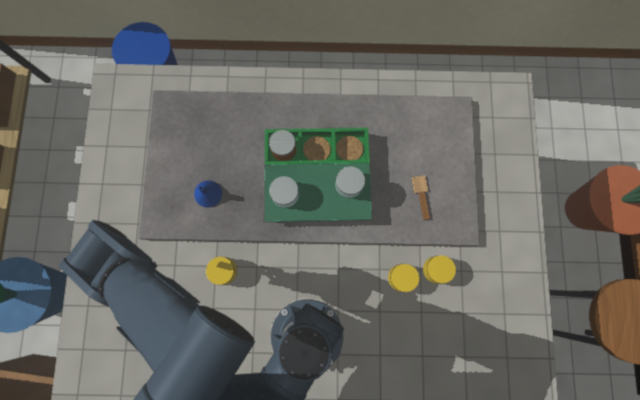

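Scene picture: candidates are the clear jars with grey lids at (361,180) and (306,225), and the yellow look-alikes at (360,122), (199,198) and (165,225). I choose the two clear jars on the flap. The empty pockets are the middle one (366,255) and the right one (334,279), with the amber jar at (402,224). The top view agrees. Next I take wrist views from two places.

```bash
cat >> h.py <<'E'
def rot(th,flip=1):
    "tool down, tool x axis at world yaw th (flip=-1: opposite)"
    x=flip*np.array([np.cos(th),np.sin(th),0]); z=np.array([0,0,-1.]); return np.stack([x,np.cross(z,x),z],1)
E
python3 - <<'E'
from h import *
print(np.round(m.current_tcp_rot(),2))
for f in(1,-1):
    print(f,m.inverse_kinematics([.5,-.03,.5],rot(.05,f)))
for i,p in enumerate([[.47,-.03,.48],[.56,-.06,.42]]):
    ok=False
    for f in (1,-1):
        try: m.move_ptp(p,rot(.05,f)); print("flip",f); break
        except m.Unreachable: print("unreach",f)
    m.dwell(.3)
    im,dp=grab("wrist",f"w{i}.png"); c=m.get_calibration("wrist")
    np.savez(f"w{i}.npz",im=im,dp=dp,P=cloud("wrist",dp,c),**c)
    print("cam",np.round(-c["R"].T@c["t"],3))
    look("wrist",["jar_a","pad_a","amber","crate_edge","crate"])
print(m.current_time(),m.current_qpos(),m.current_force())
a=np.hstack([cv2.imread("pics/w0.png"),cv2.imread("pics/w1.png")])
cv2.imwrite("pics/w01.png",cv2.resize(a,(800,250),interpolation=cv2.INTER_AREA))
E
```

```text
[[-0.9   0.44 -0.  ]
 [ 0.44  0.9   0.  ]
 [ 0.    0.   -1.  ]]
1 [-1.52895064e-01  1.22670723e-01  1.30409127e+00 -4.44089210e-16
  1.71483067e+00  1.36790126e+00]
-1 [-1.52895064e-01  1.22670723e-01  1.30409127e+00 -4.44089210e-16
  1.71483067e+00 -1.77369139e+00]
flip 1
cam [ 0.555 -0.025  0.622]
wrist jar_a [ 0.5219 -0.1339  0.1564] 0.94 [399 110]
wrist jar_a [ 0.2277 -0.3263  0.0653] 0.93 [472 275]
wrist jar_a [0.4879 0.0787 0.1565] 0.87 [237 128]
wrist jar_a [ 0.2499 -0.4377  0.065 ] 0.79 [535 267]
wrist jar_a [0.2335 0.2848 0.0687] 0.58 [136 259]
wrist pad_a [ 0.6397 -0.0205  0.0551] 0.95 [317  18]
wrist pad_a [0.4859 0.0774 0.1562] 0.50 [238 129]
wrist amber [0.6192 0.0878 0.1338] 0.69 [231  20]
wrist crate_edge [ 0.5364 -0.0235  0.0917] 0.90 [315  92]
wrist crate [ 0.5361 -0.0222  0.0918] 0.75 [315  92]
flip 1
cam [ 0.644 -0.055  0.563]
wrist jar_a [0.4939 0.0792 0.1565] 0.88 [203 201]
wrist jar_a [0.2383 0.2838 0.069 ] 0.85 [107 320]
wrist jar_a [ 0.2625 -0.4317  0.0566] 0.68 [521 320]
wrist jar_a [ 0.526  -0.1343  0.1579] 0.58 [377 185]
wrist jar_a [ 0.1975 -0.2839  0.0425] 0.57 [429 341]
wrist pad_a [ 0.654  -0.0206  0.051 ] 0.65 [293  71]
wrist pad_a [ 0.6604 -0.1398  0.0551] 0.62 [379  70]
wrist pad_a [ 0.5184 -0.396   0.0387] 0.40 [531 176]
wrist amber [0.6433 0.0911 0.1312] 0.55 [192  74]
wrist crate_edge [ 0.5704 -0.0284  0.0943] 0.82 [295 136]
wrist crate [ 0.5714 -0.0281  0.0907] 0.97 [295 135]
4.75 [-1.89390585e-01  2.56870648e-01  1.32377178e+00  3.44904577e-05
  1.56081191e+00  1.33138901e+00] [-0.90062548 -0.12146817  0.55308709]
```

View pics/w01.png

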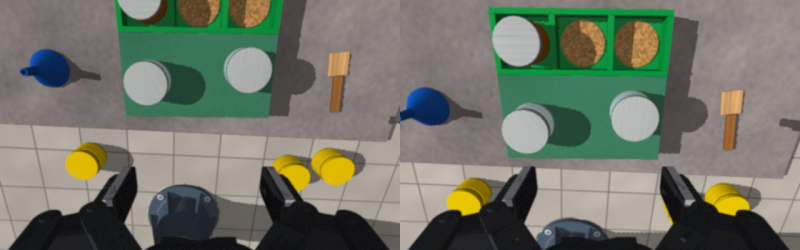

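The close view shows both clear jars with grey lids on the flap at about (147,82) and (248,70) in the left half. The yellow ones are off the crate. Next I fit the poses from the depth clouds.

```bash
python3 - <<'E'
from h import *
for i in(0,1):
    d=np.load(f"w{i}.npz");P=d["P"];im=d["im"];ok=d["dp"]>0
    hsv=cv2.cvtColor(im,cv2.COLOR_RGB2HSV)
    near=ok&(P[...,0]>.35)&(abs(P[...,1])<.3)
    lid=near&(abs(P[...,2]-.156)<.006)&(hsv[...,1]<60)
    n,l,s,_=cv2.connectedComponentsWithStats(lid.astype(np.uint8))
    for k in range(1,n):
        if s[k,4]>300:
            q=P[l==k]; c,r=cv2.minEnclosingCircle(q[:,:2].astype(np.float32)); print(i,"lid",np.round(c,4),"r%.4f z%.4f"%(r,np.median(q[:,2])),"mean",q[:,:2].mean(0).round(4))
    g=near&(hsv[...,0]>50)&(hsv[...,0]<90)&(hsv[...,1]>90)&(abs(P[...,2]-.09)<.006)
    q=P[g]; (c,sz,a)=cv2.minAreaRect(q[:,:2].astype(np.float32)); print(i,"crate",np.round(c,4),np.round(sz,4),a,"z",np.median(q[:,2]))
    cork=near&(abs(P[...,2]-.054)<.005)&(hsv[...,0]<25)&(hsv[...,1]>60)
    n,l,s,_=cv2.connectedComponentsWithStats(cork.astype(np.uint8))
    for k in range(1,n):
        if s[k,4]>300:
            q=P[l==k]; c,r=cv2.minEnclosingCircle(q[:,:2].astype(np.float32)); print(i,"cork",np.round(c,4),"r%.4f z%.4f"%(r,np.median(q[:,2])))
E
```

```text
0 lid [ 0.5174 -0.1345] r0.0470 z0.1556 mean [ 0.5188 -0.134 ]
0 lid [0.4794 0.0846] r0.0471 z0.1554 mean [0.4808 0.0843]
0 crate [ 0.5243 -0.0257] [0.2672 0.3666] 2.491039276123047 z 0.08947020480078442
0 cork [ 0.6533 -0.0204] r0.0481 z0.0536
0 cork [ 0.6574 -0.1387] r0.0480 z0.0537
1 lid [ 0.5176 -0.1344] r0.0470 z0.1552 mean [ 0.5194 -0.134 ]
1 lid [0.4794 0.0846] r0.0474 z0.1551 mean [0.4814 0.0841]
1 crate [ 0.5555 -0.0237] [0.3289 0.3669] 2.0950844287872314 z 0.08918770263296995
1 cork [ 0.655  -0.0205] r0.0485 z0.0532
1 cork [ 0.6592 -0.1384] r0.0487 z0.0533
```

Crate fit in view 1 is 329×367 mm, as expected from the text. The cork tops are at 0.0535, the deck at 0.0893 and the lids at 0.1553, which all agree with the given heights. I push jar_b first, into the -y pocket, with the half-open fingers as a cradle.

```bash
cat >> h.py <<'E'
O=np.array([.5823,-.0229]); YAW=.0358; DECK=.0897
RC=np.array([[np.cos(YAW),-np.sin(YAW)],[np.sin(YAW),np.cos(YAW)]])
def W(p,z): return np.r_[O+RC@np.asarray(p),DECK+z]      # crate xy, height over deck -> world
def C(w): return RC.T@(np.asarray(w)[:2]-O)
OFF=.052
def push(path,ang,z=.008,speed=.05,step=.008,lim=15):
    "move the cradle so that the jar centre follows path (crate xy); ang: cradle direction"
    d=np.array([np.cos(ang),np.sin(ang)]); f0=m.current_force()
    p=C(m.current_ee_pos())+OFF*d; log=[]
    for q in path:
        q=np.array(q); n=max(1,int(np.ceil(np.linalg.norm(q-p)/step)))
        for t in np.linspace(0,1,n+1)[1:]:
            m.move_l(W(p+(q-p)*t-OFF*d,z),max_speed=speed)
            f=m.current_force()-f0; log.append((round(float((p+(q-p)*t)[0])*1e3),*np.round(f,1)))
            if np.linalg.norm(f)>lim: print("STOP",log[-8:]); return False
        p=q
    print(*log); return True
def start(jar,ang,back=.03,z=.008):
    d=np.array([np.cos(ang),np.sin(ang)]); p=np.array(jar)-(OFF+back)*d; R=rot(YAW+ang,-1)
    m.move_ptp(W(p,.13),R); m.move_l(W(p,z),max_speed=.15)
E
python3 - <<'E'
from h import *
m.set_gripper(.6)
b=C([.5175,-.1345]); print(b)
start(b,0); print(m.current_time(),m.current_grip_width())
push([b,[-.02,-.118],[.012,-.118]],0)
print(m.current_time()); grab("wrist","p1.png");look("wrist",["jar_a"]);grab("scene");look("scene",["jar_a"])
E
```

```text
[-0.06875291 -0.10920915]
8.9583 0.6024612267597876
(-91, np.float64(-1.7), np.float64(-0.1), np.float64(-1.0)) (-84, np.float64(-1.0), np.float64(0.7), np.float64(-0.3)) (-76, np.float64(-0.9), np.float64(-0.7), np.float64(-0.4)) (-69, np.float64(-0.9), np.float64(0.2), np.float64(-0.1)) (-62, np.float64(-0.7), np.float64(-0.4), np.float64(-0.6)) (-55, np.float64(-0.5), np.float64(-0.5), np.float64(0.2)) (-48, np.float64(-1.2), np.float64(-0.8), np.float64(-0.4)) (-41, np.float64(-0.2), np.float64(-0.9), np.float64(0.3)) (-34, np.float64(-1.0), np.float64(-1.7), np.float64(0.1)) (-27, np.float64(-2.3), np.float64(-0.4), np.float64(-0.2)) (-20, np.float64(-1.6), np.float64(-0.4), np.float64(0.4)) (-12, np.float64(-0.9), np.float64(-0.5), np.float64(0.3)) (-4, np.float64(-2.1), np.float64(-0.7), np.float64(0.1)) (4, np.float64(-2.6), np.float64(-1.2), np.float64(-0.7)) (12, np.float64(-2.3), np.float64(-1.2), np.float64(-0.1))
13.4417
wrist jar_a [ 0.5551 -0.145   0.1316] 0.93 [308 331]
scene jar_a [0.4857 0.0747 0.1532] 0.97 [360 178]
scene jar_a [0.2327 0.2816 0.0603] 0.81 [359 121]
scene jar_a [ 0.2516 -0.453   0.0617] 0.75 [163 224]
scene jar_a [ 0.225  -0.3306  0.0645] 0.74 [199 198]
scene jar_a [ 0.6096 -0.153   0.1588] 0.63 [320 250]
```

View pics/p1.png

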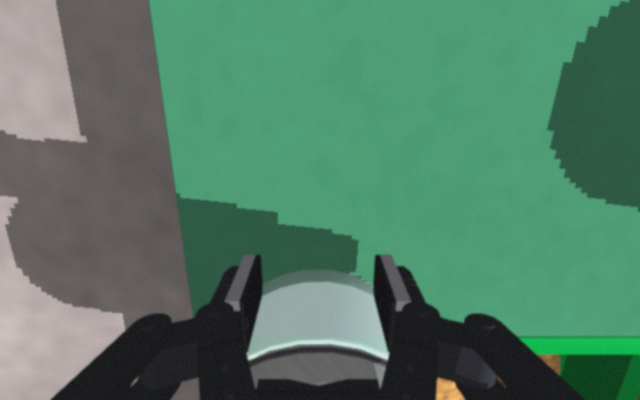

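The jar sits in the cradle (308,331), square to its pocket and close to tipping. I carry on over the edge slowly.

```bash
cat >> h.py <<'E'
def show(name,cam="scene",box=(230,330,270,450)):
    im,dp=grab(cam); a,b,c,d=box
    cv2.imwrite("pics/"+name,cv2.resize(im[a:b,c:d,::-1],None,fx=4,fy=4,interpolation=cv2.INTER_CUBIC)); return im,dp
E
python3 - <<'E'
from h import *
push([[.070,-.118]],0,speed=.03,step=.006,lim=10)
print(m.current_time()); im,dp=show("s2.png",box=(150,300,260,460)); look("scene",["jar_a"])
P=cloud("scene",dp); c=np.dstack([(P[...,:2]-O)@RC,P[...,2:]-DECK])
k=(dp>0)&(c[...,0]>.02)&(c[...,0]<.13)&(c[...,1]<-.06)&(c[...,1]>-.18)&(c[...,2]>.015)&(c[...,2]<.1)
q=c[k];print(len(q),np.percentile(q,[2,25,50,75,98],0).round(3))
E
```

```text
(18, np.float64(-0.8), np.float64(-0.5), np.float64(0.5)) (24, np.float64(-0.9), np.float64(0.1), np.float64(0.3)) (29, np.float64(-0.0), np.float64(0.2), np.float64(0.0)) (35, np.float64(-1.0), np.float64(-0.0), np.float64(0.2)) (41, np.float64(-1.6), np.float64(0.2), np.float64(0.2)) (47, np.float64(-1.2), np.float64(-0.4), np.float64(0.3)) (53, np.float64(-1.4), np.float64(-0.5), np.float64(0.1)) (58, np.float64(-2.1), np.float64(0.3), np.float64(0.5)) (64, np.float64(-2.3), np.float64(0.4), np.float64(0.8)) (70, np.float64(-3.2), np.float64(0.6), np.float64(-0.1))
17.0583
scene jar_a [ 0.6785 -0.1524  0.1373] 0.89 [336 275]
scene jar_a [0.4985 0.0892 0.1537] 0.87 [367 179]
scene jar_a [ 0.2507 -0.4498  0.063 ] 0.78 [164 223]
scene jar_a [ 0.2252 -0.3326  0.0652] 0.68 [198 198]
1584 [[ 0.025 -0.165  0.02 ]
 [ 0.053 -0.147  0.035]
 [ 0.084 -0.127  0.048]
 [ 0.105 -0.102  0.061]
 [ 0.127 -0.069  0.09 ]]
```

View pics/s2.png

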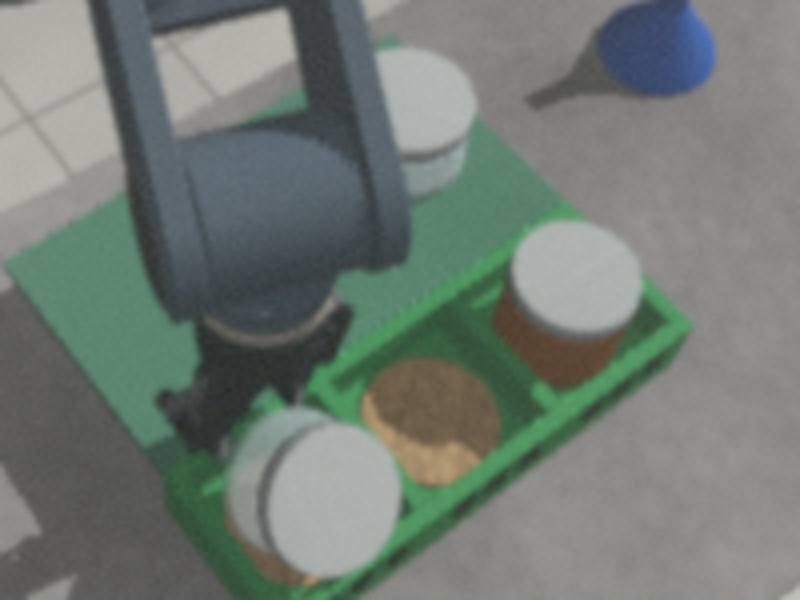

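The jar is tilted in its pocket and leans forward, with its trailing side caught on the edge (about (260,450) in the crop). I push a few mm more, then back off and press down on the raised rear rim of the lid.

```bash
cat >> h.py <<'E'
def lidfit(y0,cam="wrist"):
    "points of the lid over the pocket at crate y0: plane slope along crate x,y and heights over deck"
    im,dp=grab(cam); P=cloud(cam,dp); c=np.dstack([(P[...,:2]-O)@RC,P[...,2:]-DECK])
    hsv=cv2.cvtColor(im,cv2.COLOR_RGB2HSV)
    k=(dp>0)&(c[...,0]>-.02)&(c[...,0]<.15)&(abs(c[...,1]-y0)<.06)&(c[...,2]>.012)&(c[...,2]<.1)&(hsv[...,1]<50)
    q=c[k]; 
    if len(q)<50: print("few",len(q)); return
    X=np.c_[q[:,:2],np.ones(len(q))]; w=np.ones(len(q),bool)
    for _ in range(6): s=np.linalg.lstsq(X[w],q[w,2],rcond=None)[0]; w=abs(q[:,2]-X@s)<.004
    q=q[w];ce,r=cv2.minEnclosingCircle(q[:,:2].astype(np.float32))
    print(cam,"lid n",len(q),"slope deg",np.degrees(np.arctan(s[:2])).round(1),"centre",np.round(ce,4),"r %.3f"%r,"z",q[:,2].min().round(4),np.median(q[:,2]).round(4),q[:,2].max().round(4))
E
python3 - <<'E'
from h import *
push([[.078,-.118]],0,speed=.03,step=.004,lim=8)
lidfit(-.118,"scene")
p=C(m.current_ee_pos())
m.move_l(W(p-[.03,0],.008),max_speed=.1); m.move_l(W(p-[.03,0],.13),max_speed=.2)
m.set_gripper(0)
lidfit(-.118,"scene"); print(m.current_time())
E
```

```text
STOP [(73, np.float64(-8.7), np.float64(0.5), np.float64(4.0))]
scene lid n 326 slope deg [-18.3   5.5] centre [ 0.0669 -0.1194] r 0.065 z 0.0287 0.0436 0.0728
scene lid n 1047 slope deg [-26.3   0. ] centre [ 0.0784 -0.1178] r 0.047 z 0.0217 0.0442 0.0672
19.2667
```

The lid is tilted 26° with its rear rim at about +67 mm over the deck. I press there, close to the edge, with shut fingers and a low force limit.

```bash
cat >> h.py <<'E'
def press(x,y,ztop,zend,lim=10,step=.002,speed=.04):
    R=rot(YAW,-1); m.move_ptp(W([x,y],.13),R); m.move_l(W([x,y],ztop),max_speed=.15)
    f0=m.current_force(); log=[]
    for z in np.arange(ztop-step,zend-1e-6,-step):
        m.move_l(W([x,y],z),max_speed=speed); f=m.current_force()-f0; log.append((round(z*1e3),*[round(float(v),1) for v in f]))
        if np.linalg.norm(f)>lim: print("STOP"); break
    print(*log[-14:])
E
python3 - <<'E'
from h import *
press(.042,-.118,.072,.029,lim=12)
lidfit(-.118,"scene"); print(m.current_time())
E
```

```text
STOP
(70, -0.3, 0.0, 0.1) (68, -1.2, -0.1, -0.2) (66, -0.3, -0.5, 0.9) (64, -0.6, 1.0, 6.2) (62, -5.6, 1.7, 15.2)
scene lid n 1003 slope deg [-26.3   0.3] centre [ 0.0781 -0.1179] r 0.047 z 0.0212 0.043 0.0651
21.425
```

It didn't slip. My line of force runs behind the edge, so the press would only rock the jar backwards. I look closer before trying again.

```bash
python3 - <<'E'
from h import *
p=m.current_ee_pos(); m.move_l(p+[0,0,.08],max_speed=.25)
m.move_ptp([.60,-.13,.33],rot(YAW,1)); m.dwell(.2)
c=m.get_calibration("wrist"); print(np.round(-c["R"].T@c["t"],3))
grab("wrist","w3.png"); lidfit(-.118,"wrist"); lidfit(-.118,"scene"); print(m.current_time())
E
```

```text
[ 0.685 -0.126  0.472]
wrist lid n 7378 slope deg [-26.3  -0.1] centre [ 0.0798 -0.1178] r 0.047 z 0.0222 0.0446 0.0656
scene lid n 1052 slope deg [-26.3  -0.1] centre [ 0.0778 -0.1177] r 0.047 z 0.0203 0.044 0.065
24.9
```

View pics/w3.png

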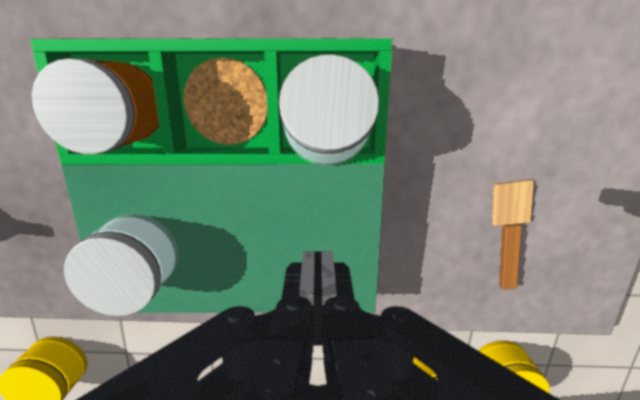

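Geometry from the fit: the bottom rests on the edge and the front foot stands on the cork. The rear corner is at crate x≈+7 mm, 7 mm above the deck, so it needs about 14 mm more travel. I push horizontally at that low rear corner with shut fingers, so that the push does not also load the cork.

```bash
cat >> h.py <<'E'
def nudge(y,x0,x1,z=.003,lim=14,flip=1,step=.003,speed=.04):
    "shut fingers low behind the jar; push along crate x, tcp from x0 to x1"
    R=rot(YAW,flip); m.move_ptp(W([x0,y],.10),R); m.move_l(W([x0,y],z),max_speed=.2)
    f0=m.current_force(); log=[]
    for x in np.arange(x0+step,x1+1e-6,step):
        m.move_l(W([x,y],z),max_speed=speed); f=m.current_force()-f0; log.append((round(x*1e3),*[round(float(v),1) for v in f]))
        if np.linalg.norm(f)>lim: print("STOP"); break
    print(*log[-16:])
E
python3 - <<'E'
from h import *
nudge(-.118,-.025,.014)
lidfit(-.118,"scene"); print(m.current_time())
E
```

```text
(-22, -0.5, -1.0, -0.6) (-19, -0.7, 0.2, -1.3) (-16, -0.3, 0.1, -1.4) (-13, 0.8, -0.3, 0.1) (-10, -0.7, -0.3, -1.2) (-7, 0.0, -0.1, -1.6) (-4, -0.4, 0.4, -1.1) (-1, -1.2, -0.7, 0.6) (2, -1.4, -0.7, -0.8) (5, -0.1, -0.7, -0.8) (8, 0.3, 0.2, -0.9) (11, 0.0, -0.0, -1.0) (14, -0.6, -0.5, -1.7)
scene lid n 385 slope deg [-18.3  -3.4] centre [ 0.0626 -0.1236] r 0.060 z 0.0154 0.03 0.0606
29.4667
```

The force fell to zero at x≈5 mm, so the jar probably dropped. I back off and check.

```bash
python3 - <<'E'
from h import *
p=C(m.current_ee_pos()); m.move_l(W(p-[.03,0],.003),max_speed=.15); m.move_l(W(p-[.03,0],.12),max_speed=.25)
lidfit(-.118,"scene"); lidfit(-.118,"wrist"); print(m.current_time())
E
```

```text
scene lid n 1002 slope deg [0.1 0.1] centre [ 0.0743 -0.1185] r 0.047 z 0.026 0.03 0.034
wrist lid n 17617 slope deg [-0.  0.] centre [ 0.0744 -0.1183] r 0.047 z 0.0266 0.0294 0.0319
30.5333
```

The first jar is level, with its lid 30 mm over the deck and its centre within 1.5 mm of the pocket's: done. Now jar_a: I slide it diagonally in front of the middle pocket and measure it.

```bash
cat >> h.py <<'E'
def jarat(cam="scene"):
    im,dp=grab(cam); P=cloud(cam,dp); c=np.dstack([(P[...,:2]-O)@RC,P[...,2:]-DECK]); hsv=cv2.cvtColor(im,cv2.COLOR_RGB2HSV)
    k=(dp>0)&(c[...,0]>-.19)&(c[...,0]<.05)&(abs(c[...,1])<.18)&(abs(c[...,2]-.066)<.005)&(hsv[...,1]<50)
    n,l,s,_=cv2.connectedComponentsWithStats(k.astype(np.uint8)); j=1+np.argmax(s[1:,4])
    ce,r=cv2.minEnclosingCircle(c[l==j][:,:2].astype(np.float32)); print(cam,"jar",np.round(ce,4),"r %.3f"%r); return np.array(ce)
E
python3 - <<'E'
from h import *
m.set_gripper(.6)
a=jarat(); t=np.array([-.030,-.006]); ang=np.arctan2(*(t-a)[::-1]); d=np.array([np.cos(ang),np.sin(ang)]); print(np.degrees(ang))
start(a,ang,back=.025)
ok=push([t],ang,speed=.07,step=.015,lim=10)
p=C(m.current_ee_pos()); m.move_l(W(p-.035*d,.008),max_speed=.15); m.move_l(W(p-.035*d,.11),max_speed=.25)
jarat(); jarat("wrist") ; print(m.current_time())
E
```

```text
scene jar [-0.1     0.1107] r 0.048
-59.0331647038488
(-105, np.float64(-1.4), np.float64(-0.1), np.float64(0.3)) (-97, np.float64(-0.1), np.float64(-0.1), np.float64(1.1)) (-90, np.float64(-0.4), np.float64(-1.0), np.float64(1.2)) (-82, np.float64(-0.8), np.float64(-0.8), np.float64(0.3)) (-75, np.float64(0.2), np.float64(0.0), np.float64(0.4)) (-67, np.float64(-0.8), np.float64(0.1), np.float64(0.2)) (-60, np.float64(-0.3), np.float64(-0.3), np.float64(1.4)) (-52, np.float64(-0.5), np.float64(0.2), np.float64(1.0)) (-45, np.float64(0.6), np.float64(-0.1), np.float64(0.1)) (-37, np.float64(-0.3), np.float64(-0.3), np.float64(1.1)) (-30, np.float64(-0.6), np.float64(-0.7), np.float64(0.1))
scene jar [-0.0269 -0.007 ] r 0.048
wrist jar [-0.0284 -0.006 ] r 0.047
38.4667
```

Jar_a is in front of the middle pocket at (-27,-6.5) mm. Now the push over the edge, then the low nudge with shut fingers.

```bash
python3 - <<'E'
from h import *
a=np.array([-.0275,-.0065])
start(a,0,back=.025)
ok=push([a,[0,0],[.070,0]],0,speed=.045,step=.007,lim=9)
p=C(m.current_ee_pos()); m.move_l(W(p-[.04,0],.008),max_speed=.15); m.move_l(W(p-[.04,0],.06),max_speed=.25)
m.set_gripper(0); lidfit(0,"scene"); print(m.current_time())
E
```

```text
(-46, np.float64(0.0), np.float64(-0.2), np.float64(-0.9)) (-40, np.float64(0.7), np.float64(-0.2), np.float64(-0.1)) (-34, np.float64(-0.8), np.float64(0.0), np.float64(-1.7)) (-28, np.float64(-0.1), np.float64(-0.1), np.float64(-1.5)) (-22, np.float64(-0.9), np.float64(-0.2), np.float64(-0.9)) (-16, np.float64(-0.5), np.float64(0.5), np.float64(-1.0)) (-11, np.float64(-0.4), np.float64(-0.8), np.float64(-1.0)) (-5, np.float64(-1.5), np.float64(-0.6), np.float64(-1.8)) (0, np.float64(-1.8), np.float64(-1.3), np.float64(-1.6)) (7, np.float64(-0.6), np.float64(-0.4), np.float64(-2.1)) (14, np.float64(-0.4), np.float64(-0.1), np.float64(-1.1)) (21, np.float64(-0.9), np.float64(-0.5), np.float64(-0.7)) (28, np.float64(-0.2), np.float64(0.3), np.float64(-1.1)) (35, np.float64(0.1), np.float64(-0.2), np.float64(-1.8)) (42, np.float64(-1.1), np.float64(0.3), np.float64(-2.3)) (49, np.float64(-1.0), np.float64(0.0), np.float64(-1.6)) (56, np.float64(-1.6), np.float64(-0.1), np.float64(-2.5)) (63, np.float64(-1.2), np.float64(-0.6), np.float64(-2.1)) (70, np.float64(-4.7), np.float64(-0.7), np.float64(-1.2))
scene lid n 928 slope deg [-25.    0.1] centre [ 0.0525 -0.0012] r 0.070 z 0.0212 0.0442 0.091
47.5
```

The jar is caught the same way as the first (25° tilt), so I repeat the low nudge.

```bash
python3 - <<'E'
from h import *
nudge(0,-.020,.014,flip=-1)
p=C(m.current_ee_pos()); m.move_l(W(p-[.03,0],.003),max_speed=.15); m.move_l(W(p-[.03,0],.15),max_speed=.25)
lidfit(0,"scene"); lidfit(-.118,"scene"); print(m.current_time())
E
```

```text
(-17, 0.2, -0.5, -1.0) (-14, 1.4, 0.2, -1.2) (-11, 0.4, -0.8, -0.6) (-8, 0.9, 0.0, -0.3) (-5, 0.1, 0.0, 0.1) (-2, 0.3, -0.3, -1.0) (1, 0.6, 0.0, -0.4) (4, -0.1, -0.9, -0.3) (7, 0.2, -0.1, -0.3) (10, 0.5, 0.5, -1.6) (13, -0.7, -0.9, -0.1)
scene lid n 884 slope deg [0.2 0.3] centre [0.0729 0.0011] r 0.047 z 0.0258 0.0299 0.034
scene lid n 997 slope deg [0.1 0.2] centre [ 0.074  -0.1182] r 0.047 z 0.0259 0.03 0.0337
52.3583
```

Both lids are level, 30 mm over the deck and centred, with the arm clear. One check picture, then I hand in.

```bash
python3 - <<'E'
from h import *
m.move_ptp([.42,0,.38],rot(YAW,-1)); grab("scene","end.png"); look("scene",["amber","funnel","scraper"]); print(m.current_time())
E
```

```text
scene amber [0.6578 0.0806 0.1314] 0.70 [401 224]
scene funnel [0.4967 0.347  0.0571] 0.81 [424 162]
scene funnel [0.6606 0.0811 0.1356] 0.58 [402 224]
scene scraper [ 0.5172 -0.4011  0.0352] 0.90 [223 291]
53.3833
```

View pics/end.png

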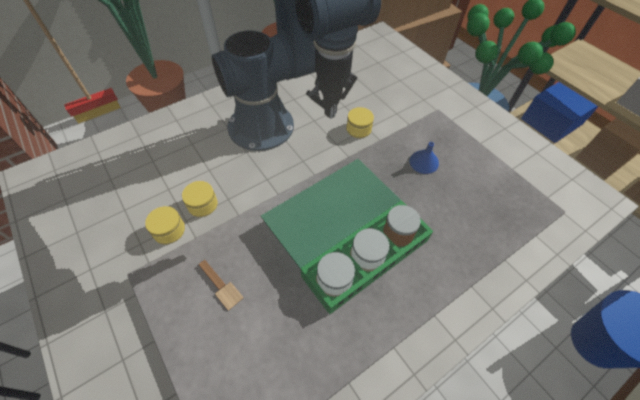

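The two clear jars stand level in their pockets at (336,272) and (371,248). The amber jar (402,224), the funnel (424,162) and the scraper (222,291) have not moved.

```bash
python3 -c "
from h import *
print(m.sign_off())"
```

```text
the job is handed in; nothing more can be done
None
```

Both clear jars stand upright on the cork in their own pockets, the amber jar, funnel and scraper have not moved, and the job was handed in at about 53 s; the hardest reading on a jar was about 16 N, in one press on the first lid that did not free it.

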